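Move a row of kitchen containers to the steel rack, same order

ROBOT

A 6-joint arm with a two-finger parallel gripper is mounted at the origin on the work surface. World frame = base frame: x ahead of the robot, y to its left, z up, the work surface at z = 0. Lengths are in mm, angles in rad, forces in N, time in s.
With the tool pointing down it reaches from about 350 to 975 mm from the base axis. Payload 7.1 kg.
Tool frame: the origin (TCP) lies on the centre line of the jaws, within the pads' length; the fingertips stand 22 mm ahead of it and the grasp point (between the pads) lies 3 mm ahead of it (r.nose_length is the distance from the TCP to the fingertips, in mm); z points along the fingers, y is the line along which they close (so a half turn about z gives the same grasp; the last joint's range is limited). The gripper opens to 88 mm and grips with 3 to 60 N. Pads are 20 mm wide; open, the fingers measure 115 mm over their backs; the gripper's body (75 mm by 178 mm) begins 61 mm behind the grasp point.
Start: joints at [-1.223, 0.423, 1.63, -0, 1.089, -0.019], TCP at [224.16, -583.401, 244.675] pointing down, gripper open.
Joint ranges: [-3, 3], [-0.9, 2.11], [0.09, 2.58], [-1.31, 4.45], [0.11, 2.69], [-2.54, 2.54]. Speed limits (rad/s): [2.39, 2.39, 3.01, 3.14, 3.14, 3.14].

INTERFACE

Orientations are given as a unit quaternion [x, y, z, w].
In Python, from cell import status, cams, finish_job, r gives the robot as it stands.
- The arm moves only by the tool play_rows, never from a script. Its argument "deltas" is a list of rows, each an object with "linear": the shift along the tool's x, y, z as a fraction of full scale, a list of three; "twist": the turn, a rotation vector about the tool's x, y, z as a fraction of full scale, a list of three. In form: [{"linear": [dx, dy, dz], "twist": [rx, ry, rz]}, ...]. A call has 1 to 10 rows; each row is the pose to reach, as a shift and turn from the pose commanded when the call began, along the tool's axes at that moment; what a row does not reach only later rows make up. Full scale, the value 1, is 400 mm for a shift and 2 rad for a turn. A row lasts 1/10 s, in which the tool goes at most 50 mm and 8.59 degrees, less where a joint would pass 70% of its speed; a pose out of reach is approached as far as the arm can. A call with a number of a shift or a turn outside -1 to 1 is refused whole. A call with a gripper value outside its range is refused whole. "grip" is the closure, from 0 (fully open) to 1 (shut), set as the call begins (left out, the last holds). The fingers move at their own pace and stop on an object; the grip force is fixed at half the most. Time passes only in rows, so rows that repeat a pose let the fingers close. It gives the time, the measured TCP pose, the force, the opening and the grip force at its end, in the units of the state.
- status.get_obs(): the state, without advancing time (a new reading comes with each control period).
- cams.grab_frame(name): name is "scene" or "side" or "wrist"; returns a dict with "image" (420x560x3 uint8, red, green, blue), "camera_matrix" (3x3 intrinsics, pixels), "position" and "orientation" of the camera in the world. Camera axes: x right, y up, looking along -z (the intrinsics and any distortion apply to the point x, -y, -z); pixel columns grow to the right and rows downward; lengths in mm; the calibration is good to about 2 mm. A picture is of the moment at which its call begins. There is no depth.
- finish_job(): hands the job in; it is judged then, once.
The state is a dict: "time": time; "joint_positions": joint angles; "joint_vel": joint speeds; "tau": joint torques, N m; "ee_pos": TCP position; "eef_rot": TCP orientation; "wrist_force": force on the tool from outside, world axes, zero at the start; "torque": the same for the moment, N m; "opening": finger opening in mm; "finger_force": force on a finger pad.
Only numpy, scipy, OpenCV 4.12 (cv2) and the standard library are available. Lean on these libraries where they do the work, as an engineer would, in place of code of your own. Each camera call takes 0.05 s, during which the arm holds its last target. There are 200 camera calls.

TASK

Move the four containers (canister, square tin, mill and oblong tin) from the wooden tray to the four bays of the steel rack, one to each bay, upright on the bay floor, in the same left-to-right order as they stood in the tray. The egg cup, which may stand anywhere in the row, stays where it is and does not count. Set the containers down without dropping them, and do not let any of them topple.

Things in the scene. Friction and masses are not known exactly. Their poses are not given: they have to be found in the camera images.
- canister: Round terracotta storage canister with a dark wooden lid and knob, loose: 54 mm diameter with straight sides from the foot to 70 mm up, 95 mm tall over the knob, about 0.28 kg. Origin: middle of its underside; z up.
- square_tin: Square metal tin with a dark lid, loose: 52 x 52 mm, 85 mm tall, flat sides all the way up, about 0.22 kg. Origin: middle of its underside; x and y square to its sides, turned up to 0.12 rad from the tray.
- mill: Slender wooden pepper mill, loose: foot 42 mm diameter up to 22 mm, straight stem 34 mm diameter from 30 to 90 mm up, head 38 mm diameter, 117 mm tall over its steel knob, about 0.20 kg. Origin: middle of its underside; z up.
- oblong_tin: Oblong metal tin with a dark lid, loose: 38 mm along its x, 60 mm along its y, 82 mm tall, flat sides, about 0.20 kg. Stands with its long side along the tray's row, turned up to 0.12 rad from it. Origin: middle of its underside.
- egg_cup: White ceramic egg cup, 42 mm across and 52 mm tall, loose, to be left alone. It stands at random in one of the five places, 80 mm apart, of the row in the fixed wooden tray (90 mm deep, 406 mm long, floor 8 mm and rims 14 mm above the table; its y within 0.12 rad of the world's y). Origin: middle of its underside.
- pad_canister: 3 mm thick cork pad fixed on the floor of the wooden tray, with the canister standing on it at the start (within 4 mm of its middle), round, 72 mm diameter. Its edge shows round the foot, so it still marks that container's place in the row once it is gone. Origin: middle of its underside, 8 mm above the table; its y axis runs along the tray's row.
- pad_square: 3 mm thick cork pad fixed on the floor of the wooden tray, with the square tin standing on it at the start (within 4 mm of its middle), square, 70 x 70 mm. Its edge shows round the foot, so it still marks that container's place in the row once it is gone. Origin: middle of its underside, 8 mm above the table; its y axis runs along the tray's row.
- pad_mill: 3 mm thick cork pad fixed on the floor of the wooden tray, with the mill standing on it at the start (within 4 mm of its middle), round, 54 mm diameter. Its edge shows round the foot, so it still marks that container's place in the row once it is gone. Origin: middle of its underside, 8 mm above the table; its y axis runs along the tray's row.
- pad_oblong: 3 mm thick cork pad fixed on the floor of the wooden tray, with the oblong tin standing on it at the start (within 4 mm of its middle), oblong, 54 mm along x and 75 mm along y. Its edge shows round the foot, so it still marks that container's place in the row once it is gone. Origin: middle of its underside, 8 mm above the table; its y axis runs along the tray's row.
- rack: Fixed steel rack, 90 mm deep (x), 334 mm long (y), four empty bays along its y: centres at x = 0, y = -123, -41, 41, 123 mm in its frame, each 78 (x) by 76 mm inside; floor 8 mm, walls and dividers (6 mm thick) 20 mm above the table. Origin: middle of its underside. y is within 0.12 rad of the world's y (robot's left). It stands before or behind the tray, their middle lines 110 mm or more apart.
Things that resemble listed ones, but are neither listed nor needed, are in the scene too. What is shaped like the oblong_tin but red is not meant.

How it is judged:
By the outcome, as a careful person would: the job done as asked, in the order asked, and still so for the second after the job is handed in, with the robot touching nothing.
It also fails if it takes over 102 s, if anything falls off the work surface, if the arm or the gripper's body presses on something with over 40 N, if the wrist force passes 120 N, or if a joint passes its speed limit or range.

## Working session

There is one attempt and no reset: what is moved stays moved. The work goes in short steps, Python scripts to look and compute and a tool call to move; the robot and the scene stay as the last step left them, time stands still between calls to the robot, and variables do not carry over. Pictures are saved under pics/ and viewed, at most 14 in all, crops included, and the job is handed in when it is done.

Besides the shell and the picture viewer there is one more tool, called after "Request:" by a JSON object that holds its "method" and its "body". play_rows: Moves the arm, as the interface text tells. Shift numbers are shares of 400 mm and turn numbers shares of 2 rad, none past 1 either way. Its arguments: {"type":"object","properties":{"deltas":{"type":"array"},"grip":{"type":"number"}},"required":["deltas"]}

```bash
mkdir -p pics; ls; python3 - <<'E'
from cell import status,cams,r
import cv2,numpy as np,pickle
o=status.get_obs();print({k:np.round(v,3) for k,v in o.items()})
D={}
for n in("scene","side","wrist"):
    f=cams.grab_frame(n);D[n]=f;cv2.imwrite(f"pics/{n}0.png",f["image"][:,:,::-1]);print(n,f["position"],f["orientation"],f["camera_matrix"],[k for k in f])
pickle.dump(D,open("f0.pkl","wb"))
E
```

```text
pics
{'time': np.float64(0.0), 'joint_positions': array([-1.223,  0.424,  1.631, -0.   ,  1.089, -0.019]), 'joint_vel': array([ 0.001, -0.001, -0.001, -0.   ,  0.001,  0.001]), 'tau': array([-0.0000e+00, -5.4463e+01, -2.7367e+01,  6.4000e-02,  2.3000e-02,
       -0.0000e+00]), 'ee_pos': array([ 223.974, -582.925,  243.922]), 'eef_rot': array([ 0.983,  0.182, -0.   , -0.001]), 'wrist_force': array([ 0.253,  0.018, -0.452]), 'torque': array([0.04 , 0.02 , 0.011]), 'finger_force': np.float64(0.0), 'opening': np.float64(87.561)}
scene [811.63808919 303.33171164 613.37218011] [0.10252589 0.28966134 0.89488699 0.32366961] [[451.65419817   0.         275.11834437]
 [  0.         451.65419817 206.53881267]
 [  0.           0.           1.        ]] ['image', 'camera_matrix', 'position', 'orientation']
side [ 178.41961951 -456.742821    487.38956576] [ 0.41412322 -0.14991282 -0.3184269   0.83942386] [[448.96940402   0.         278.73025616]
 [  0.         448.96940402 210.45169221]
 [  0.           0.           1.        ]] ['image', 'camera_matrix', 'position', 'orientation']
wrist [ 301.19108606 -553.51382916  384.57464626] [-0.12584119  0.08681275 -0.55945274  0.81464114] [[337.38416494   0.         281.68863125]
 [  0.         337.38416494 215.7708628 ]
 [  0.           0.           1.        ]] ['image', 'camera_matrix', 'position', 'orientation']
```

View pics/scene0.png

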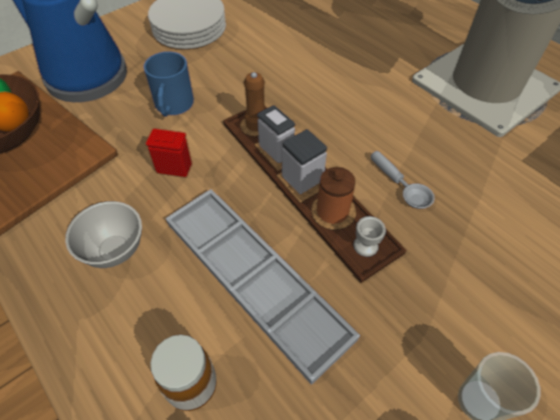

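View pics/side0.png

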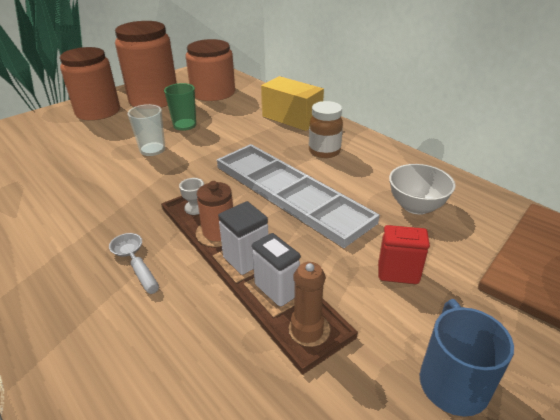

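The scene view shows the tray row from upper left (255,100) to lower right (370,235): mill, oblong tin with light label (277,130), square tin (304,162), canister (336,195), egg cup. The red tin at (170,152) is the lookalike, and the terracotta canisters in the side view's background are too large. The rack runs from (205,195) to (315,370).

```bash
cat > h.py <<'E'
import numpy as np,cv2,pickle
from scipy.spatial.transform import Rotation as R
def ray(f,uv):
    K=f["camera_matrix"];d=np.linalg.inv(K)@[uv[0],uv[1],1];d=d*[1,-1,-1]
    return np.array(f["position"]),R.from_quat(f["orientation"]).apply(d)
def onz(f,uv,z):
    p,d=ray(f,uv);return p+d*(z-p[2])/d[2]
def proj(f,P):
    c=R.from_quat(f["orientation"]).inv().apply(np.atleast_2d(P)-f["position"])*[1,-1,-1]
    q=c@f["camera_matrix"].T;return q[:,:2]/q[:,2:]
def crop(f,x0,y0,w,h,s,name):
    im=cv2.resize(f["image"][y0:y0+h,x0:x0+w,::-1],None,fx=s,fy=s,interpolation=cv2.INTER_CUBIC)
    for u in range((x0//20+1)*20,x0+w,20):
        cv2.line(im,(int((u-x0+.5)*s),0),(int((u-x0+.5)*s),8),(0,255,255),1);cv2.putText(im,str(u),(int((u-x0)*s)-12,20),0,.4,(0,255,255),1)
    for v in range((y0//20+1)*20,y0+h,20):
        cv2.line(im,(0,int((v-y0+.5)*s)),(8,int((v-y0+.5)*s)),(0,255,255),1);cv2.putText(im,str(v),(10,int((v-y0)*s)+4),0,.4,(0,255,255),1)
    cv2.imwrite(f"pics/{name}.png",im)
E
python3 - <<'E'
from h import *
D=pickle.load(open("f0.pkl","rb"))
crop(D["scene"],160,185,200,195,3,"c_rack")
crop(D["scene"],215,60,200,225,2.66,"c_tray")
crop(D["side"],155,165,205,200,3,"c_trayside")
E
```

```text
(no output)
```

View pics/c_rack.png

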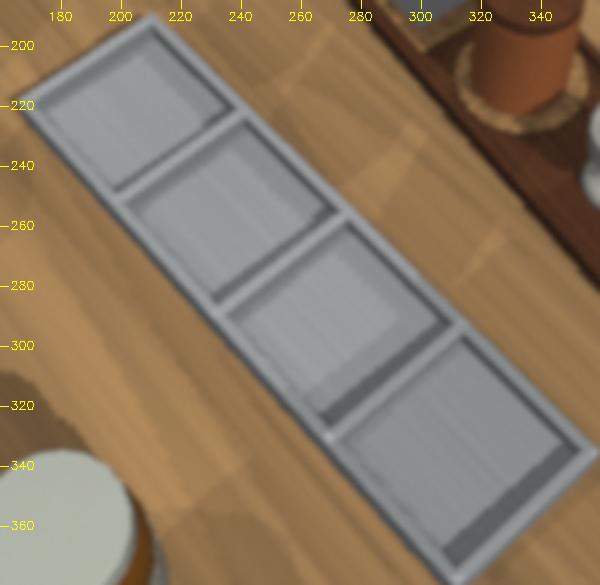

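View pics/c_tray.png

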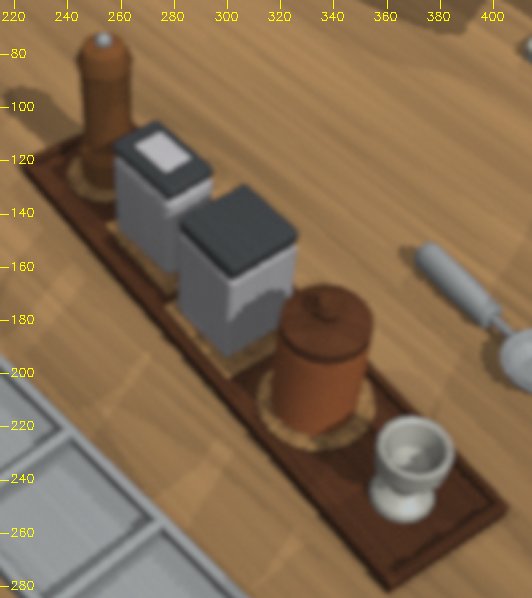

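View pics/c_trayside.png

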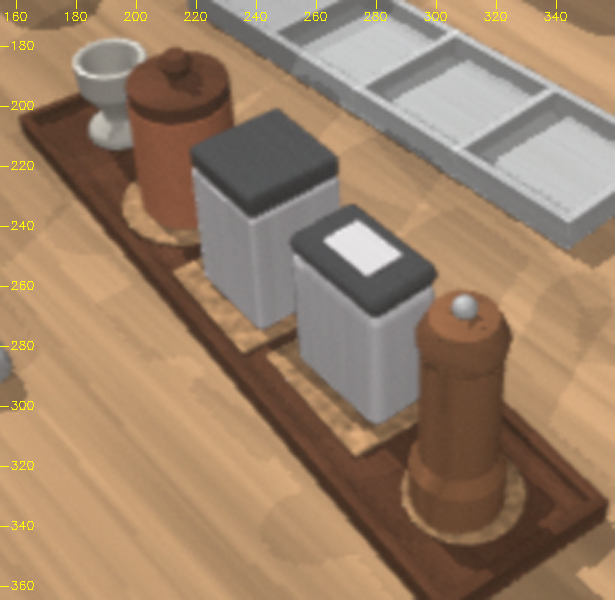

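```bash
python3 - <<'E'
from h import *
D=pickle.load(open("f0.pkl","rb"));S,T=D["scene"],D["side"]
np.set_printoptions(precision=1,suppress=True)
def show(n,z,s=[],t=[]):
    print(n)
    for f,l in((S,s),(T,t)):
        if l:
            P=np.array([onz(f,u,z)[:2] for u in l]);print("  ",P.tolist() if 0 else P.ravel(),"mean",P.mean(0))
            if len(l)==4: e=np.diff(np.vstack([P,P[:1]]),axis=0);print("   len",np.hypot(*e.T),"ang",np.arctan2(e[:,1],e[:,0]).round(3).tolist())
show("rack",20,[(210.5,190),(167.2,216.5),(311,376),(358.8,335.8)])
show("div",20,[((240+115)/6+160,(108+195)/6+185),(281/3+160,260.5/3+185),(394/3+160,381/3+185)])
show("tray",14,[(223.3,123.2),(360.9,277.3),(405.6,251)],[(162.3,205),(356.7,333.3),(304,360)])
show("square",96,[(281.9,142),(306.4,129.5),(327,147.6),(302.2,164.1)],[(219,216.7),(247.7,201.7),(267.7,217.7),(240.3,236.7)])
show("oblong",93,[(258.2,113.8),(274,105.9),(294.7,124.7),(279.7,135.2)],[(252,245),(272.3,233.3),(300.7,256),(279.3,270)])
show("can",101,[(337.2,172)],[(213.7,184.3)])
show("mill",124,[(254.1,75)],[(309.7,267)])
show("egg",60,[(371,228.4)],[(192,185.7)])
E
```

```text
rack
   [ 601.1 -122.4  685.  -122.7  675.2  206.8  590.6  209.1] mean [638.   42.7]
   len [ 83.8 329.6  84.6 331.7] ang [-0.003, 1.601, 3.115, -1.539]
div
   [642.1 -40.3 639.8  43.3 638.1 125.7] mean [640.   42.9]
tray
   [ 488.7 -242.7  522.6  148.6  438.1  161.2] mean [483.1  22.4]
   [ 435.4  156.3  482.7 -250.9  405.9 -234.4] mean [ 441.3 -109.7]
square
   [486.8 -74.5 438.7 -70.3 440.7 -20.3 492.9 -19.7] mean [464.8 -46.2]
   len [48.3 50.1 52.3 55.2] ang [3.055, 1.532, 0.012, -1.682]
   [436.4 -27.8 488.1 -27.  485.7 -75.3 432.7 -81.8] mean [460.7 -53. ]
   len [51.7 48.4 53.4 54.1] ang [0.015, -1.621, -3.02, 1.503]
oblong
   [ 473.5 -151.4  441.  -149.4  443.8  -93.   478.   -90.4] mean [ 459.1 -121.1]
   len [32.6 56.5 34.2 61.2] ang [3.08, 1.521, 0.074, -1.643]
   [ 436.  -102.3  471.  -102.3  469.1 -159.9  432.5 -160.4] mean [ 452.1 -131.2]
   len [35.  57.7 36.5 58.2] ang [0.001, -1.604, -3.128, 1.511]
can
   [466.6  28.2] mean [466.6  28.2]
   [473.1  37.4] mean [473.1  37.4]
mill
   [ 439.9 -203.2] mean [ 439.9 -203.2]
   [ 441.4 -203.2] mean [ 441.4 -203.2]
egg
   [476.3 114.8] mean [476.3 114.8]
   [474.9 111. ] mean [474.9 111. ]
```

```bash
cat >> h.py <<'E'
def delta(tgt,th):
    from cell import status
    o=status.get_obs();p=np.array(o["ee_pos"]);r=R.from_quat(o["eef_rot"])
    g=R.from_matrix(np.array([[np.cos(th),np.sin(th),0],[np.sin(th),-np.cos(th),0],[0,0,-1]]).T.T)
    print("t",o["time"],"pos",p.round(1),"lin",(r.inv().apply(np.array(tgt)-p)/400).round(4).tolist(),"tw",((r.inv()*g).as_rotvec()/2).round(4).tolist())
E
python3 - <<'E'
from h import *
D=pickle.load(open("f0.pkl","rb"));S,T=D["scene"],D["side"]
for n,u in dict(pitcher=(85,85),mug=(172,105),red=(170,172),bowl=(105,260),jar=(185,400),glass=(495,410),spoon=(415,200)).items(): print(n,onz(S,u,0).round())
for n,u in dict(red=(402,278),mug=(455,400),bowl=(418,210),jar=(325,152)).items(): print(n,onz(T,u,0).round())
delta((540,-40,320),np.pi/2)
E
```

```text
pitcher [ 636. -532.    0.]
mug [ 530. -363.    0.]
red [ 626. -216.    0.]
bowl [ 798. -129.    0.]
jar [815. 122.   0.]
glass [520. 383.   0.]
spoon [341. 102.   0.]
red [ 617. -224.    0.]
mug [ 505. -380.    0.]
bowl [ 772. -143.   -0.]
jar [796. 108.   0.]
t 0.15 pos [ 224.  -583.   244.1] lin [1.2242, -0.9843, -0.1886] tw [-0.0005, -0.0004, -0.602]
```

Request:
{"method": "play_rows", "body": {"deltas": [{"linear":[0.6,-0.49,-0.2],"twist":[0,0,-0.3]},{"linear":[0.6,-0.49,-0.2],"twist":[0,0,-0.3]},{"linear":[0.6,-0.49,-0.2],"twist":[0,0,-0.3]},{"linear":[0.6,-0.49,-0.2],"twist":[0,0,-0.6]},{"linear":[0.6,-0.49,-0.2],"twist":[0,0,-0.6]},{"linear":[0.6,-0.49,-0.2],"twist":[0,0,-0.6]},{"linear":[0.6,-0.49,-0.2],"twist":[0,0,-0.6]},{"linear":[0.6,-0.49,-0.2],"twist":[0,0,-0.6]},{"linear":[0.6,-0.49,-0.2],"twist":[0,0,-0.6]},{"linear":[0.6,-0.49,-0.2],"twist":[0,0,-0.6]}], "grip": 0}}

```text
time: 1.15
ee_pos: [377.7, -314.4, 324.5]
eef_rot: [0.71, 0.704, -0.0, -0.0]
wrist_force: [0.1, -0.2, -1.0]
opening: 87.7
finger_force: 0.0
```

```bash
python3 -c "
from h import *
delta((560,-40,330),np.pi/2)"
```

```text
t 1.15 pos [ 377.7 -314.4  324.5] lin [0.6896, 0.4501, -0.0138] tw [-0.0002, -0.0001, -0.0041]
```

Request:
{"method": "play_rows", "body": {"deltas": [{"linear":[0.69,0.45,-0.014],"twist":[0,0,-0.004]},{"linear":[0.69,0.45,-0.014],"twist":[0,0,-0.004]},{"linear":[0.69,0.45,-0.014],"twist":[0,0,-0.004]},{"linear":[0.69,0.45,-0.014],"twist":[0,0,-0.004]},{"linear":[0.69,0.45,-0.014],"twist":[0,0,-0.004]},{"linear":[0.69,0.45,-0.014],"twist":[0,0,-0.004]},{"linear":[0.69,0.45,-0.014],"twist":[0,0,-0.004]},{"linear":[0.69,0.45,-0.014],"twist":[0,0,-0.004]},{"linear":[0.69,0.45,-0.014],"twist":[0,0,-0.004]},{"linear":[0.69,0.45,-0.014],"twist":[0,0,-0.004]}]}}

```text
time: 2.15
ee_pos: [558.3, -40.3, 329.9]
eef_rot: [0.707, 0.708, -0.0, -0.0]
wrist_force: [-0.1, -0.4, 0.0]
opening: 87.9
finger_force: 0.0
```

```bash
python3 - <<'E'
from h import *
from cell import cams
f=cams.grab_frame("wrist");pickle.dump(f,open("w1.pkl","wb"));print(f["position"],R.from_quat(f["orientation"]).apply([0,0,-1]))
crop(f,0,0,560,420,1.42,"w1")
E
```

```text
[558.00894811  42.53189404 470.45425504] [-0.00185698 -0.30196526 -0.95331712]
```

View pics/w1.png

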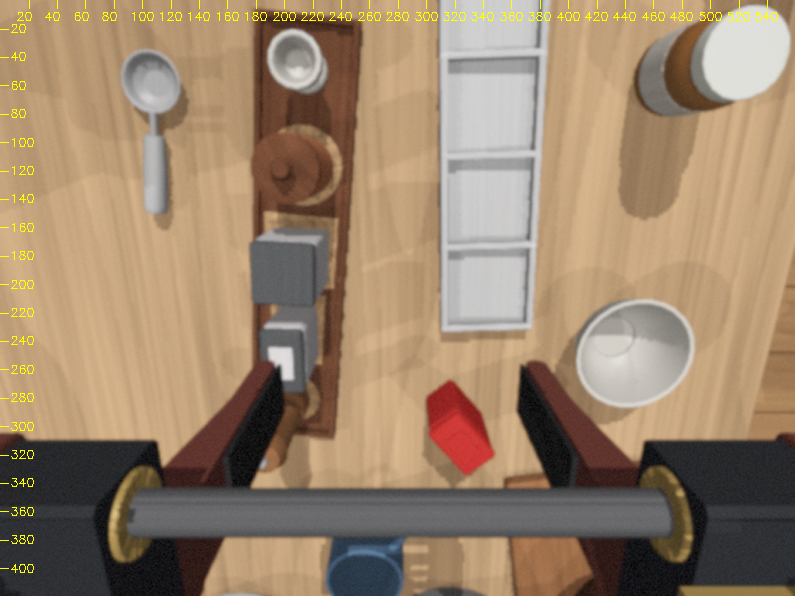

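The wrist view shows the rack's top edges (bottom corners at about (311,232) and (374,230)), the canister knob at (198,121), and the square tin's lid with corners from (177,170) to (221,215). The oblong lid is partly behind the finger.

```bash
python3 - <<'E'
from h import *
D=pickle.load(open("f0.pkl","rb"));S,T=D["scene"],D["side"];W=pickle.load(open("w1.pkl","rb"))
np.set_printoptions(precision=1,suppress=True)
w=lambda l:[np.array(u)/1.42 for u in l]
print("rack",*[onz(W,u,20)[:2] for u in w([(441,329),(531,327),(443,246),(536,242),(441,158),(540,153),(441,58),(548,52)])])
tri={"can":[(S,(337.2,172)),(T,(213.7,184.3)),(W,w([(281,171)])[0])],
"mill":[(S,(254.1,75)),(T,(309.7,267))],
"sq":[(S,np.mean([(281.9,142),(306.4,129.5),(327,147.6),(302.2,164.1)],0)),(T,np.mean([(219,216.7),(247.7,201.7),(267.7,217.7),(240.3,236.7)],0)),(W,w([(284,271.5)])[0])],
"ob":[(S,np.mean([(258.2,113.8),(274,105.9),(294.7,124.7),(279.7,135.2)],0)),(T,np.mean([(252,245),(272.3,233.3),(300.7,256),(279.3,270)],0)),(W,w([(283,359)])[0])]}
for n,l in tri.items():
    A=np.zeros((3,3));b=np.zeros(3)
    for f,u in l:
        p,d=ray(f,u);d/=np.linalg.norm(d);M=np.eye(3)-np.outer(d,d);A+=M;b+=M@p
    X=np.linalg.solve(A,b);print(n,X,[ (proj(f,X)[0]-u) for f,u in l])
    for f,u in l: print("    ",onz(f,u,{"can":105,"mill":125,"sq":96,"ob":93}[n])[:2])
for n,z,l in(("sq",96,[(251,242),(317,237),(314,305),(253,303)]),("ob",93,[(262,330),(305,322),(304,391)])):
    print(n,*[onz(W,u,z)[:2] for u in w(l)])
E
```

```text
rack [ 598.2 -123.8] [ 688.1 -121.4] [597.8 -40. ] [685.6 -36. ] [593.7  39.7] [682.2  44.1] [591.5 120.6] [681.6 125.3]
can [469.7  31.  105.8] [array([0.2, 0. ]), array([ 0.3, -0. ]), array([-0.2, -0. ])]
     [469.3  30.3]
     [470.1  32.3]
     [469.7  30.9]
mill [ 440.6 -203.2  124.4] [array([-0.3, -0. ]), array([-0.5,  0. ])]
     [ 440.7 -202.2]
     [ 440.7 -203.9]
sq [463.  -48.5  91.6] [array([-0.3,  0.3]), array([-0.4, -0.1]), array([-0.1,  0.4])]
     [465.1 -45.7]
     [460.1 -53.7]
     [464.2 -46.9]
ob [ 455.5 -126.7   86.8] [array([-0.6, -0.3]), array([-0.5,  0.1]), array([-0. , -0.4])]
     [ 459.3 -120.5]
     [ 451.8 -132.1]
     [ 457.1 -124.5]
sq [439.9 -23.2] [492.1 -19.1] [486.8 -75. ] [436.9 -73.4]
ob [441.4 -98.1] [477.9 -90.9] [ 473.3 -155. ]
```

Request:
{"method": "play_rows", "body": {"deltas": [{"linear":[0.178,-0.2215,0.3],"twist":[0,0,0]},{"linear":[0.178,-0.2215,0.3],"twist":[0,0,0]},{"linear":[0.178,-0.2215,0.3],"twist":[0,0,0]},{"linear":[0.178,-0.2215,0.3],"twist":[0,0,0]},{"linear":[0.178,-0.2215,0.3],"twist":[0,0,0]},{"linear":[0.178,-0.2215,0.35],"twist":[0,0,0]},{"linear":[0.178,-0.2215,0.4],"twist":[0,0,0]},{"linear":[0.178,-0.2215,0.44],"twist":[0,0,0]},{"linear":[0.178,-0.2215,0.44],"twist":[0,0,0]},{"linear":[0.178,-0.2215,0.44],"twist":[0,0,0]}], "grip": 0}}

```text
time: 3.2
ee_pos: [471.3, 30.9, 155.2]
eef_rot: [0.706, 0.708, 0.001, 0.001]
wrist_force: [0.4, 0.2, 0.4]
opening: 87.7
finger_force: 0.0
```

```bash
python3 - <<'E'
from h import *
delta((469.7,31,64),np.pi/2)
from cell import cams
a=[cams.grab_frame(n) for n in("scene","side")]
im=np.hstack([cv2.resize(a[0]["image"][60:285,215:415],None,fx=2,fy=2),cv2.resize(a[1]["image"][140:365,155:355],None,fx=2,fy=2)])
cv2.imwrite("pics/p1.png",im[:,:,::-1])
E
```

```text
t 3.2 pos [471.3  30.9 155.2] lin [0.0002, -0.0044, 0.2281] tw [0.0007, 0.0, 0.0012]
```

View pics/p1.png

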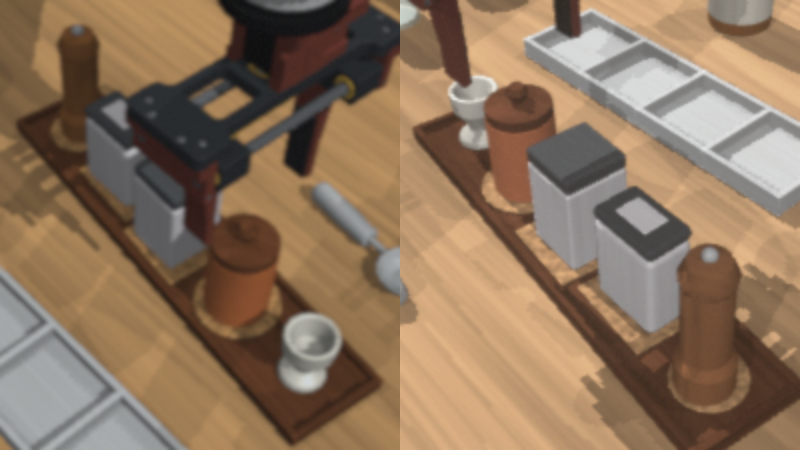

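The gripper's fingers straddle the canister at (240,270) in the left half, aligned fore and aft.

Request:
{"method": "play_rows", "body": {"deltas": [{"linear":[0,-0.002,0.08],"twist":[0,0,0]},{"linear":[0,-0.002,0.15],"twist":[0,0,0]},{"linear":[0,-0.002,0.2],"twist":[0,0,0]},{"linear":[0,-0.002,0.228],"twist":[0,0,0]},{"linear":[0,-0.002,0.228],"twist":[0,0,0]},{"linear":[0,-0.002,0.228],"twist":[0,0,0]}]}}

```text
time: 3.9
ee_pos: [470.1, 31.7, 63.8]
eef_rot: [0.706, 0.708, 0.0, 0.0]
wrist_force: [-0.9, -0.5, -0.3]
opening: 88.0
finger_force: 0.0
```

Request:
{"method": "play_rows", "body": {"deltas": [{"linear":[0,0,0],"twist":[0,0,0]},{"linear":[0,0,0],"twist":[0,0,0]},{"linear":[0,0,0],"twist":[0,0,0]},{"linear":[0,0,0],"twist":[0,0,0]},{"linear":[0,0,0],"twist":[0,0,0]},{"linear":[0,0,0],"twist":[0,0,0]},{"linear":[0,0,0],"twist":[0,0,0]},{"linear":[0,0,0],"twist":[0,0,0]}], "grip": 1}}

```text
time: 4.7
ee_pos: [469.6, 31.7, 63.3]
eef_rot: [0.706, 0.709, 0.0, 0.0]
wrist_force: [0.2, 0.1, 5.9]
opening: 53.2
finger_force: 30.0
```

Request:
{"method": "play_rows", "body": {"deltas": [{"linear":[0,0,-0.02],"twist":[0,0,0]},{"linear":[0,0,-0.06],"twist":[0,0,0]},{"linear":[0,0,-0.12],"twist":[0,0,0]},{"linear":[0,0,-0.18],"twist":[0,0,0]},{"linear":[0,0,-0.24],"twist":[0,0,0]},{"linear":[0,0,-0.28],"twist":[0,0,0]},{"linear":[0,0,-0.3],"twist":[0,0,0]},{"linear":[0,0,-0.3],"twist":[0,0,0]}]}}

```text
time: 5.5
ee_pos: [469.6, 31.8, 183.9]
eef_rot: [0.706, 0.709, 0.001, 0.001]
wrist_force: [0.1, -0.2, -2.4]
opening: 53.1
finger_force: 30.0
```

```bash
python3 -c "
from h import *
delta((635.6,165.6,180),np.pi/2)"
```

```text
t 5.5 pos [469.6  31.8 183.9] lin [0.3329, 0.4163, 0.0104] tw [0.0008, -0.0, 0.002]
```

Request:
{"method": "play_rows", "body": {"deltas": [{"linear":[0.02,0.025,0],"twist":[0,0,0]},{"linear":[0.06,0.075,0],"twist":[0,0,0]},{"linear":[0.12,0.15,0],"twist":[0,0,0]},{"linear":[0.18,0.225,0.01],"twist":[0,0,0]},{"linear":[0.24,0.3,0.01],"twist":[0,0,0]},{"linear":[0.29,0.362,0.01],"twist":[0,0,0]},{"linear":[0.32,0.4,0.01],"twist":[0,0,0]},{"linear":[0.333,0.416,0.01],"twist":[0,0,0]},{"linear":[0.333,0.416,0.01],"twist":[0,0,0]},{"linear":[0.333,0.416,0.01],"twist":[0,0,0]}]}}

```text
time: 6.5
ee_pos: [634.1, 165.2, 178.0]
eef_rot: [0.706, 0.709, -0.001, -0.001]
wrist_force: [-0.0, 1.0, -2.8]
opening: 52.9
finger_force: 30.0
```

```bash
python3 - <<'E'
from h import *
delta((635.6,165.6,61),np.pi/2)
from cell import cams
a=[cams.grab_frame(n) for n in("scene","side")]
im=np.hstack([cv2.resize(a[0]["image"][180:400,160:360],None,fx=2,fy=2),cv2.resize(a[1]["image"][80:300,200:400],None,fx=2,fy=2)])
cv2.imwrite("pics/p2.png",im[:,:,::-1])
E
```

```text
t 6.5 pos [634.1 165.2 178. ] lin [0.0011, 0.0044, 0.2925] tw [-0.0011, 0.0003, 0.002]
```

View pics/p2.png

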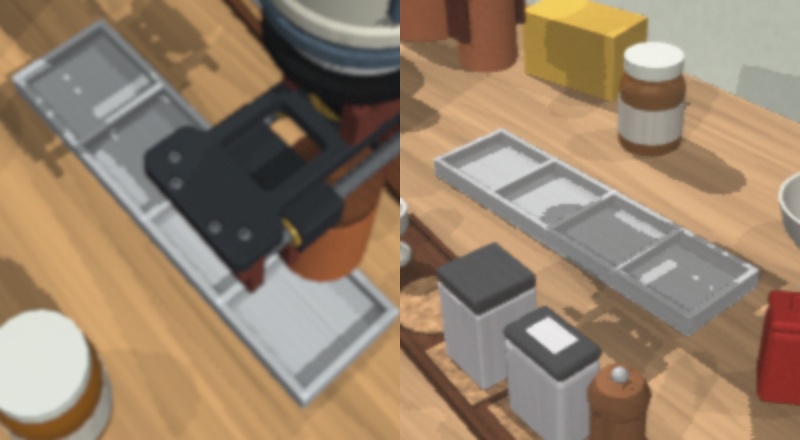

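The canister hangs upright over the end bay at about (325,270) in the left half.

Request:
{"method": "play_rows", "body": {"deltas": [{"linear":[0,0.003,0.03],"twist":[0,0,0]},{"linear":[0,0.003,0.08],"twist":[0,0,0]},{"linear":[0,0.003,0.14],"twist":[0,0,0]},{"linear":[0,0.003,0.2],"twist":[0,0,0]},{"linear":[0,0.003,0.25],"twist":[0,0,0]},{"linear":[0,0.003,0.275],"twist":[0,0,0]},{"linear":[0,0.003,0.28],"twist":[0,0,0]},{"linear":[0,0.003,0.28],"twist":[0,0,0]}]}}

```text
time: 7.4
ee_pos: [636.5, 165.5, 67.2]
eef_rot: [0.706, 0.708, 0.0, 0.0]
wrist_force: [0.5, -0.2, -1.9]
opening: 53.1
finger_force: 30.0
```

Request:
{"method": "play_rows", "body": {"deltas": [{"linear":[0,0,0.003],"twist":[0,0,0]},{"linear":[0,0,0.006],"twist":[0,0,0]},{"linear":[0,0,0.009],"twist":[0,0,0]},{"linear":[0,0,0.011],"twist":[0,0,0]},{"linear":[0,0,0.011],"twist":[0,0,0]}]}}

```text
time: 7.9
ee_pos: [636.4, 165.7, 62.7]
eef_rot: [0.706, 0.709, 0.0, 0.0]
wrist_force: [-0.0, -0.6, -2.5]
opening: 53.0
finger_force: 30.0
```

Request:
{"method": "play_rows", "body": {"deltas": [{"linear":[0,0,0.0015],"twist":[0,0,0]},{"linear":[0,0,0.003],"twist":[0,0,0]},{"linear":[0,0,0.0045],"twist":[0,0,0]},{"linear":[0,0,0.0045],"twist":[0,0,0]}]}}

```text
time: 8.3
ee_pos: [636.3, 165.6, 60.7]
eef_rot: [0.706, 0.709, -0.0, -0.0]
wrist_force: [-1.1, -0.4, -1.5]
opening: 53.8
finger_force: 30.0
```

Request:
{"method": "play_rows", "body": {"deltas": [{"linear":[0,0,0.0015],"twist":[0,0,0]},{"linear":[0,0,0.0025],"twist":[0,0,0]},{"linear":[0,0,0.0025],"twist":[0,0,0]}]}}

```text
time: 8.6
ee_pos: [636.4, 165.6, 60.4]
eef_rot: [0.706, 0.709, 0.0, 0.0]
wrist_force: [-2.0, -0.1, 4.5]
opening: 53.4
finger_force: 30.0
```

Request:
{"method": "play_rows", "body": {"deltas": [{"linear":[0,0,0],"twist":[0,0,0]},{"linear":[0,0,0],"twist":[0,0,0]},{"linear":[0,0,0],"twist":[0,0,0]},{"linear":[0,0,0],"twist":[0,0,0]},{"linear":[0,0,0],"twist":[0,0,0]},{"linear":[0,0,0],"twist":[0,0,0]},{"linear":[0,0,-0.05],"twist":[0,0,0]},{"linear":[0,0,-0.15],"twist":[0,0,0]},{"linear":[0,0,-0.26],"twist":[0,0,0]},{"linear":[0,0,-0.35],"twist":[0,0,0]}], "grip": 0}}

```text
time: 9.6
ee_pos: [636.7, 165.7, 202.1]
eef_rot: [0.706, 0.709, 0.0, 0.0]
wrist_force: [0.1, 0.6, 0.2]
opening: 87.9
finger_force: 0.0
```

```bash
python3 -c "
from h import *
delta((463,-48.5,180),np.pi/2-.06)"
```

```text
t 9.6 pos [636.7 165.7 202.1] lin [-0.5338, -0.4363, 0.0545] tw [0.0005, -0.0002, 0.032]
```

Request:
{"method": "play_rows", "body": {"deltas": [{"linear":[-0.534,-0.436,0.0],"twist":[0,0,0.032]},{"linear":[-0.534,-0.436,0.0],"twist":[0,0,0.032]},{"linear":[-0.534,-0.436,0.0],"twist":[0,0,0.032]},{"linear":[-0.534,-0.436,0.0],"twist":[0,0,0.032]},{"linear":[-0.534,-0.436,0.0],"twist":[0,0,0.032]},{"linear":[-0.534,-0.436,0.0],"twist":[0,0,0.032]},{"linear":[-0.534,-0.436,0.05],"twist":[0,0,0.032]},{"linear":[-0.534,-0.436,0.1],"twist":[0,0,0.032]},{"linear":[-0.534,-0.436,0.1],"twist":[0,0,0.032]},{"linear":[-0.534,-0.436,0.1],"twist":[0,0,0.032]}]}}

```text
time: 10.6
ee_pos: [462.8, -48.6, 160.0]
eef_rot: [0.728, 0.686, -0.0, -0.0]
wrist_force: [0.2, 0.3, 0.2]
opening: 87.9
finger_force: 0.0
```

```bash
python3 - <<'E'
from h import *
from cell import cams
delta((463,-48.5,62),np.pi/2-.06)
a=[cams.grab_frame("wrist"),cams.grab_frame("side")]
im=np.hstack([cv2.resize(a[0]["image"][90:380,130:420],(420,420)),cv2.resize(a[1]["image"][130:330,170:350],None,fx=2.1,fy=2.1)])
cv2.imwrite("pics/p3.png",im[:,:,::-1])
E
```

```text
t 10.6 pos [462.8 -48.6 160. ] lin [0.0004, 0.0006, 0.2451] tw [-0.0003, -0.0, 0.0001]
```

View pics/p3.png

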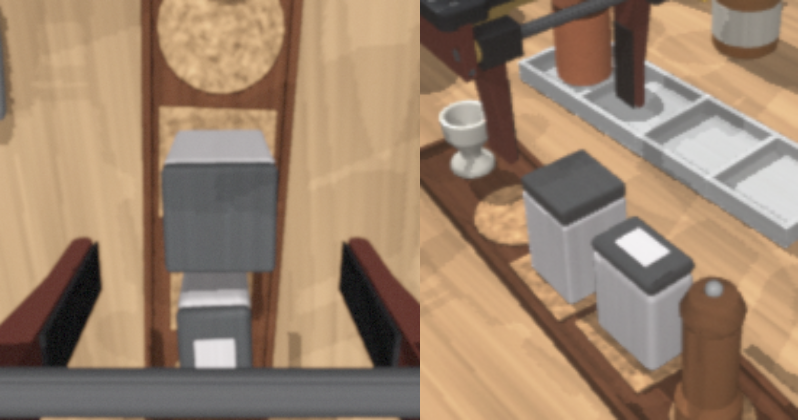

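The square tin's sides run square to the tool and it sits midway between the fingers. The canister stands in the end bay at (585,50).

Request:
{"method": "play_rows", "body": {"deltas": [{"linear":[0,0,0.08],"twist":[0,0,0]},{"linear":[0,0,0.16],"twist":[0,0,0]},{"linear":[0,0,0.22],"twist":[0,0,0]},{"linear":[0,0,0.245],"twist":[0,0,0]},{"linear":[0,0,0.245],"twist":[0,0,0]},{"linear":[0,0,0.245],"twist":[0,0,0]}]}}

```text
time: 11.3
ee_pos: [463.6, -48.7, 62.7]
eef_rot: [0.728, 0.686, 0.0, 0.0]
wrist_force: [-0.4, -0.5, 0.5]
opening: 87.6
finger_force: 0.0
```

Request:
{"method": "play_rows", "body": {"deltas": [{"linear":[0,0,0],"twist":[0,0,0]},{"linear":[0,0,0],"twist":[0,0,0]},{"linear":[0,0,0],"twist":[0,0,0]},{"linear":[0,0,0],"twist":[0,0,0]},{"linear":[0,0,0],"twist":[0,0,0]},{"linear":[0,0,0],"twist":[0,0,0]},{"linear":[0,0,0],"twist":[0,0,0]},{"linear":[0,0,0],"twist":[0,0,0]}], "grip": 1}}

```text
time: 12.1
ee_pos: [462.9, -48.7, 62.1]
eef_rot: [0.728, 0.686, 0.0, 0.0]
wrist_force: [-0.7, -0.3, 5.8]
opening: 52.3
finger_force: 30.0
```

Request:
{"method": "play_rows", "body": {"deltas": [{"linear":[0,0,-0.02],"twist":[0,0,0]},{"linear":[0,0,-0.06],"twist":[0,0,0]},{"linear":[0,0,-0.12],"twist":[0,0,0]},{"linear":[0,0,-0.18],"twist":[0,0,0]},{"linear":[0,0,-0.24],"twist":[0,0,0]},{"linear":[0,0,-0.28],"twist":[0,0,0]},{"linear":[0,0,-0.3],"twist":[0,0,0]},{"linear":[0,0,-0.3],"twist":[0,0,0]}]}}

```text
time: 12.9
ee_pos: [463.2, -48.7, 182.8]
eef_rot: [0.728, 0.686, 0.001, 0.001]
wrist_force: [-0.2, -0.7, -0.8]
opening: 52.3
finger_force: 30.0
```

```bash
python3 -c "
from h import *
delta((637.9,83.6,182),np.pi/2+.028)"
```

```text
t 12.9 pos [463.2 -48.7 182.8] lin [0.3564, 0.416, 0.0027] tw [0.0009, 0.0001, -0.044]
```

Request:
{"method": "play_rows", "body": {"deltas": [{"linear":[0.02,0.025,0],"twist":[0,0,-0.01]},{"linear":[0.06,0.075,0],"twist":[0,0,-0.02]},{"linear":[0.13,0.15,0],"twist":[0,0,-0.03]},{"linear":[0.19,0.225,0],"twist":[0,0,-0.044]},{"linear":[0.26,0.3,0],"twist":[0,0,-0.044]},{"linear":[0.31,0.362,0],"twist":[0,0,-0.044]},{"linear":[0.345,0.4,0],"twist":[0,0,-0.044]},{"linear":[0.356,0.416,0],"twist":[0,0,-0.044]},{"linear":[0.356,0.416,0],"twist":[0,0,-0.044]},{"linear":[0.356,0.416,0],"twist":[0,0,-0.044]}]}}

```text
time: 13.9
ee_pos: [636.4, 83.1, 180.8]
eef_rot: [0.697, 0.717, -0.001, -0.001]
wrist_force: [-0.8, 0.4, -1.8]
opening: 51.8
finger_force: 30.0
```

Request:
{"method": "play_rows", "body": {"deltas": [{"linear":[0,0,0.03],"twist":[0,0,0]},{"linear":[0,0,0.08],"twist":[0,0,0]},{"linear":[0,0,0.14],"twist":[0,0,0]},{"linear":[0,0,0.2],"twist":[0,0,0]},{"linear":[0,0,0.235],"twist":[0,0,0]},{"linear":[0,0,0.25],"twist":[0,0,0]},{"linear":[0,0,0.25],"twist":[0,0,0]},{"linear":[0,0,0.25],"twist":[0,0,0]}]}}

```text
time: 14.7
ee_pos: [638.0, 83.4, 82.7]
eef_rot: [0.697, 0.717, 0.0, 0.0]
wrist_force: [-0.1, -0.0, -2.2]
opening: 51.9
finger_force: 30.0
```

```bash
python3 - <<'E'
from h import *
from cell import cams
delta((637.9,83.6,59.2),np.pi/2+.028)
a=[cams.grab_frame("scene"),cams.grab_frame("side")]
im=np.hstack([cv2.resize(a[0]["image"][180:400,160:360],None,fx=2,fy=2),cv2.resize(a[1]["image"][80:300,200:400],None,fx=2,fy=2)])
cv2.imwrite("pics/p4.png",im[:,:,::-1])
E
```

```text
t 14.7 pos [638.   83.4  82.7] lin [0.0006, -0.0004, 0.0587] tw [0.0006, -0.0, -0.0001]
```

View pics/p4.png

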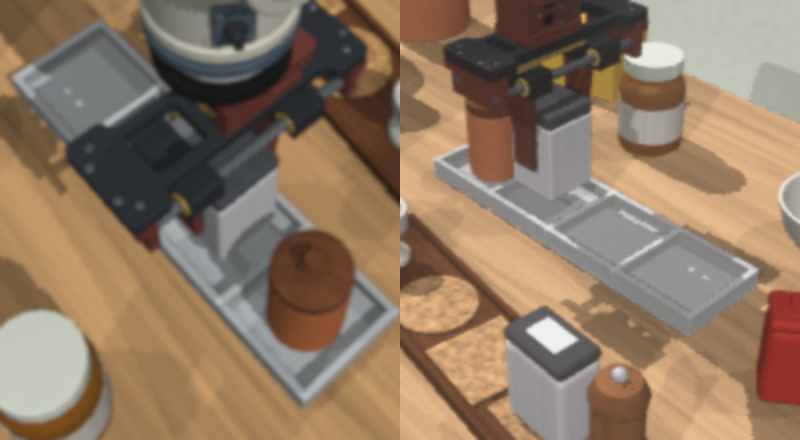

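The square tin hangs just above the second bay, within its walls, with the canister standing centred in the end bay.

Request:
{"method": "play_rows", "body": {"deltas": [{"linear":[0,0,0.02],"twist":[0,0,0]},{"linear":[0,0,0.04],"twist":[0,0,0]},{"linear":[0,0,0.051],"twist":[0,0,0]},{"linear":[0,0,0.054],"twist":[0,0,0]},{"linear":[0,0,0.056],"twist":[0,0,0]},{"linear":[0,0,0.0575],"twist":[0,0,0]},{"linear":[0,0,0.0575],"twist":[0,0,0]},{"linear":[0,0,0.0575],"twist":[0,0,0]}]}}

```text
time: 15.6
ee_pos: [637.7, 83.5, 59.1]
eef_rot: [0.697, 0.717, 0.0, 0.0]
wrist_force: [-1.7, 0.6, 1.1]
opening: 52.4
finger_force: 30.0
```

Request:
{"method": "play_rows", "body": {"deltas": [{"linear":[0,0,0.001],"twist":[0,0,0]},{"linear":[0,0,0.001],"twist":[0,0,0]},{"linear":[0,0,0.001],"twist":[0,0,0]}]}}

```text
time: 15.9
ee_pos: [637.6, 83.5, 59.1]
eef_rot: [0.697, 0.717, 0.0, 0.0]
wrist_force: [-3.2, 0.1, 5.8]
opening: 52.1
finger_force: 30.0
```

Request:
{"method": "play_rows", "body": {"deltas": [{"linear":[0,0,0],"twist":[0,0,0]},{"linear":[0,0,0],"twist":[0,0,0]},{"linear":[0,0,0],"twist":[0,0,0]},{"linear":[0,0,0],"twist":[0,0,0]},{"linear":[0,0,0],"twist":[0,0,0]},{"linear":[0,0,0],"twist":[0,0,0]},{"linear":[0,0,-0.05],"twist":[0,0,0]},{"linear":[0,0,-0.15],"twist":[0,0,0]},{"linear":[0,0,-0.26],"twist":[0,0,0]},{"linear":[0,0,-0.35],"twist":[0,0,0]}], "grip": 0}}

```text
time: 16.9
ee_pos: [637.8, 83.5, 200.6]
eef_rot: [0.697, 0.717, 0.0, 0.0]
wrist_force: [1.5, 0.5, -0.3]
opening: 87.8
finger_force: 0.0
```

```bash
python3 -c "
from h import *
delta((455.5,-126.7,160),np.pi/2-.06)"
```

```text
t 16.9 pos [637.8  83.5 200.6] lin [-0.5126, -0.4703, 0.101] tw [0.0005, -0.0001, 0.044]
```

Request:
{"method": "play_rows", "body": {"deltas": [{"linear":[-0.513,-0.47,0.0],"twist":[0,0,0.044]},{"linear":[-0.513,-0.47,0.0],"twist":[0,0,0.044]},{"linear":[-0.513,-0.47,0.0],"twist":[0,0,0.044]},{"linear":[-0.513,-0.47,0.0],"twist":[0,0,0.044]},{"linear":[-0.513,-0.47,0.0],"twist":[0,0,0.044]},{"linear":[-0.513,-0.47,0.0],"twist":[0,0,0.044]},{"linear":[-0.513,-0.47,0.05],"twist":[0,0,0.044]},{"linear":[-0.513,-0.47,0.1],"twist":[0,0,0.044]},{"linear":[-0.513,-0.47,0.1],"twist":[0,0,0.044]},{"linear":[-0.513,-0.47,0.1],"twist":[0,0,0.044]}]}}

```text
time: 17.9
ee_pos: [455.3, -126.8, 158.6]
eef_rot: [0.728, 0.686, -0.0, -0.0]
wrist_force: [0.3, 0.4, 0.3]
opening: 87.9
finger_force: 0.0
```

```bash
python3 - <<'E'
from h import *
from cell import cams
delta((455.5,-126.7,62),np.pi/2-.06)
a=[cams.grab_frame("wrist"),cams.grab_frame("scene")]
im=np.hstack([cv2.resize(a[0]["image"][90:380,130:420],(420,420)),cv2.resize(a[1]["image"][200:400,170:350],None,fx=2.1,fy=2.1)])
cv2.imwrite("pics/p5.png",im[:,:,::-1])
E
```

```text
t 17.9 pos [ 455.3 -126.8  158.6] lin [0.0003, 0.0007, 0.2415] tw [-0.0003, -0.0001, 0.0]
```

View pics/p5.png

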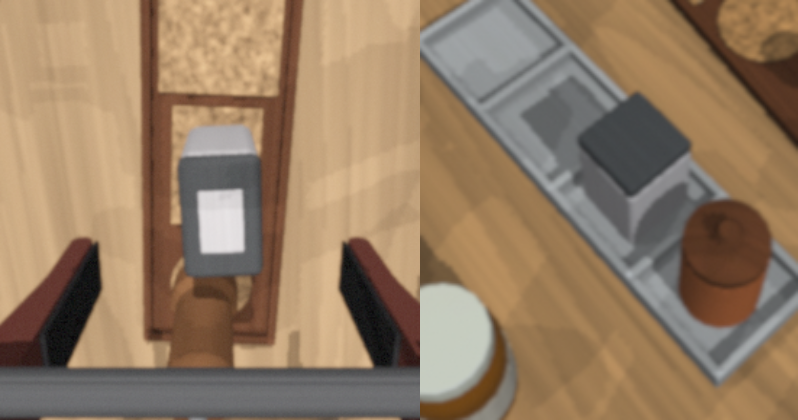

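The oblong tin (dark lid with white label, at (220,215)) is centred between the fingers and leans about 0.025 rad. The square tin and canister stand upright in their bays.

Request:
{"method": "play_rows", "body": {"deltas": [{"linear":[0,0,0.08],"twist":[0,0,-0.012]},{"linear":[0,0,0.16],"twist":[0,0,-0.012]},{"linear":[0,0,0.22],"twist":[0,0,-0.012]},{"linear":[0,0,0.242],"twist":[0,0,-0.012]},{"linear":[0,0,0.242],"twist":[0,0,-0.012]},{"linear":[0,0,0.242],"twist":[0,0,-0.012]}]}}

```text
time: 18.6
ee_pos: [456.1, -127.0, 62.6]
eef_rot: [0.72, 0.694, 0.0, 0.001]
wrist_force: [-0.0, -0.4, -0.1]
opening: 87.7
finger_force: 0.0
```

Request:
{"method": "play_rows", "body": {"deltas": [{"linear":[0,0,0],"twist":[0,0,0]},{"linear":[0,0,0],"twist":[0,0,0]},{"linear":[0,0,0],"twist":[0,0,0]},{"linear":[0,0,0],"twist":[0,0,0]},{"linear":[0,0,0],"twist":[0,0,0]},{"linear":[0,0,0],"twist":[0,0,0]},{"linear":[0,0,0],"twist":[0,0,0]},{"linear":[0,0,0],"twist":[0,0,0]},{"linear":[0,0,0],"twist":[0,0,0]}], "grip": 1}}

```text
time: 19.5
ee_pos: [455.4, -126.9, 61.7]
eef_rot: [0.72, 0.694, 0.0, 0.0]
wrist_force: [0.3, -1.0, 0.7]
opening: 37.9
finger_force: 29.9
```

Request:
{"method": "play_rows", "body": {"deltas": [{"linear":[0,0,-0.02],"twist":[0,0,0]},{"linear":[0,0,-0.06],"twist":[0,0,0]},{"linear":[0,0,-0.12],"twist":[0,0,0]},{"linear":[0,0,-0.18],"twist":[0,0,0]},{"linear":[0,0,-0.24],"twist":[0,0,0]},{"linear":[0,0,-0.28],"twist":[0,0,0]},{"linear":[0,0,-0.3],"twist":[0,0,0]},{"linear":[0,0,-0.3],"twist":[0,0,0]}]}}

```text
time: 20.3
ee_pos: [455.7, -127.0, 182.7]
eef_rot: [0.72, 0.694, 0.0, 0.001]
wrist_force: [0.2, 0.2, -2.3]
opening: 37.9
finger_force: 29.9
```

```bash
python3 -c "
from h import *
delta((640.1,1.6,182),np.pi/2+.028)"
```

```text
t 20.3 pos [ 455.7 -127.   182.7] lin [0.3379, 0.4492, 0.0023] tw [0.0009, 0.0003, -0.032]
```

Request:
{"method": "play_rows", "body": {"deltas": [{"linear":[0.02,0.027,0],"twist":[0,0,-0.01]},{"linear":[0.06,0.08,0],"twist":[0,0,-0.02]},{"linear":[0.12,0.16,0],"twist":[0,0,-0.03]},{"linear":[0.18,0.24,0],"twist":[0,0,-0.032]},{"linear":[0.24,0.32,0],"twist":[0,0,-0.032]},{"linear":[0.29,0.386,0],"twist":[0,0,-0.032]},{"linear":[0.325,0.432,0],"twist":[0,0,-0.032]},{"linear":[0.338,0.449,0],"twist":[0,0,-0.032]},{"linear":[0.338,0.449,0],"twist":[0,0,-0.032]},{"linear":[0.338,0.449,0],"twist":[0,0,-0.032]}]}}

```text
time: 21.3
ee_pos: [638.5, 1.5, 180.6]
eef_rot: [0.697, 0.717, -0.001, -0.001]
wrist_force: [-0.4, -0.1, -1.4]
opening: 37.9
finger_force: 29.9
```

Request:
{"method": "play_rows", "body": {"deltas": [{"linear":[0,0,0.03],"twist":[0,0,0]},{"linear":[0,0,0.08],"twist":[0,0,0]},{"linear":[0,0,0.14],"twist":[0,0,0]},{"linear":[0,0,0.2],"twist":[0,0,0]},{"linear":[0,0,0.235],"twist":[0,0,0]},{"linear":[0,0,0.25],"twist":[0,0,0]},{"linear":[0,0,0.25],"twist":[0,0,0]},{"linear":[0,0,0.25],"twist":[0,0,0]}]}}

```text
time: 22.1
ee_pos: [640.2, 1.6, 82.4]
eef_rot: [0.697, 0.717, 0.0, 0.0]
wrist_force: [-0.4, -0.3, -2.1]
opening: 38.1
finger_force: 29.9
```

```bash
python3 - <<'E'
from h import *
from cell import cams
delta((640.1,1.6,58.7),np.pi/2+.028)
a=[cams.grab_frame("scene"),cams.grab_frame("side")]
im=np.hstack([cv2.resize(a[0]["image"][180:380,160:300],(420,600)),cv2.resize(a[1]["image"][120:280,240:340],(375,600))])
cv2.imwrite("pics/p6.png",im[:,:,::-1])
E
```

```text
t 22.1 pos [640.2   1.6  82.4] lin [0.0, -0.0003, 0.0594] tw [0.0006, 0.0, -0.0001]
```

View pics/p6.png

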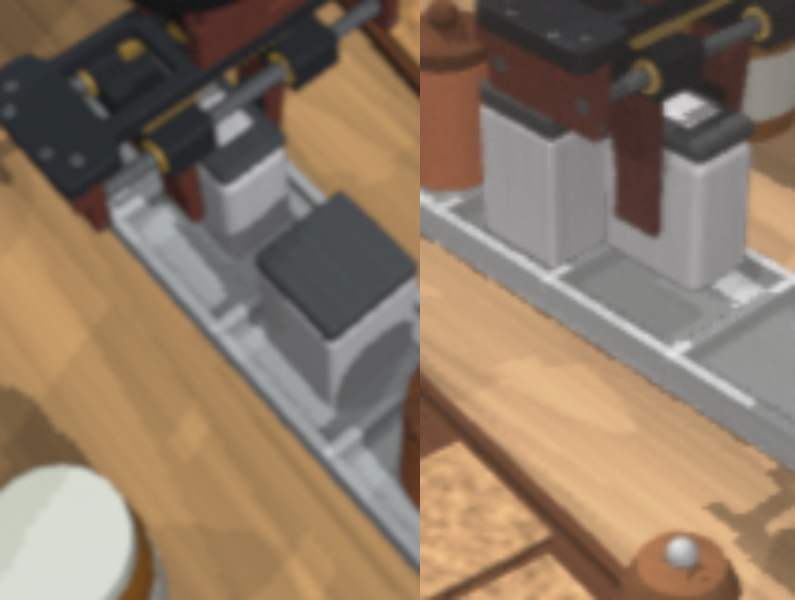

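```bash
python3 - <<'E'
from h import *
T=pickle.load(open("f0.pkl","rb"))["side"]
print(onz(T,(313.3,196.8),31.7))
E
```

```text
[631.69346073 -21.22906964  31.7       ]
```

```bash
python3 - <<'E'
from h import *
T=pickle.load(open("f0.pkl","rb"))["side"]
c,s=np.cos(.028),np.sin(.028);M=np.array([[c,-s],[s,c]])
W=lambda l:(M@l+[639,42.6]).round(1)
g=lambda x,y:(240+(x-420)/3.75,120+y/3.75)
print("corner",W([-45,-167]),onz(T,(345,237.7),20)[:2].round(1))
print("div sq/ob near end",W([-42,0]),onz(T,g(557,272),20)[:2].round(1))
print("div ob/mill near end",W([-42,-82]),onz(T,g(680,350),20)[:2].round(1))
print("div ob/mill far end",W([42,-82]),onz(T,g(792,283),20)[:2].round(1))
# predicted pixel of tin bottom corners in crop coords
for d in((-19,-30),(19,-30),(-19,30)):
    q=proj(T,[*(M@d+[640.1,1.6]),31.7])[0];print(d,((q-[240,120])*3.75+[420,0]).round())
E
```

```text
corner [ 598.7 -125.6] [ 603.2 -121.3]
div sq/ob near end [597.   41.4] [603.7  43.4]
div ob/mill near end [599.3 -40.5] [605.  -39.3]
div ob/mill far end [683.3 -38.2] [680.1 -38. ]
(-19, -30) [692. 304.]
(19, -30) [748. 270.]
(-19, 30) [600. 249.]
```

Request:
{"method": "play_rows", "body": {"deltas": [{"linear":[0,0,0.02],"twist":[0,0,0]},{"linear":[0,0,0.04],"twist":[0,0,0]},{"linear":[0,0,0.051],"twist":[0,0,0]},{"linear":[0,0,0.054],"twist":[0,0,0]},{"linear":[0,0,0.056],"twist":[0,0,0]},{"linear":[0,0,0.0575],"twist":[0,0,0]},{"linear":[0,0,0.0585],"twist":[0,0,0]},{"linear":[0,0,0.0585],"twist":[0,0,0]}]}}

```text
time: 23.0
ee_pos: [639.7, 1.8, 58.7]
eef_rot: [0.697, 0.717, 0.0, 0.0]
wrist_force: [-2.6, 0.4, 2.6]
opening: 37.8
finger_force: 29.9
```

Request:
{"method": "play_rows", "body": {"deltas": [{"linear":[0,0,0],"twist":[0,0,0]},{"linear":[0,0,0],"twist":[0,0,0]},{"linear":[0,0,0],"twist":[0,0,0]},{"linear":[0,0,0],"twist":[0,0,0]},{"linear":[0,0,0],"twist":[0,0,0]},{"linear":[0,0,0],"twist":[0,0,0]},{"linear":[0,0,-0.05],"twist":[0,0,0]},{"linear":[0,0,-0.15],"twist":[0,0,0]},{"linear":[0,0,-0.26],"twist":[0,0,0]},{"linear":[0,0,-0.35],"twist":[0,0,0]}], "grip": 0}}

```text
time: 24.0
ee_pos: [639.9, 1.8, 200.4]
eef_rot: [0.697, 0.717, 0.0, 0.0]
wrist_force: [0.2, 0.6, -0.3]
opening: 87.7
finger_force: 0.0
```

```bash
python3 -c "
from h import *
delta((440.6,-203.2,190),np.pi/2-.06)"
```

```text
t 24.0 pos [639.9   1.8 200.4] lin [-0.4982, -0.5125, 0.0256] tw [0.0005, 0.0, 0.044]
```

Request:
{"method": "play_rows", "body": {"deltas": [{"linear":[-0.498,-0.512,0.0],"twist":[0,0,0.044]},{"linear":[-0.498,-0.512,0.0],"twist":[0,0,0.044]},{"linear":[-0.498,-0.512,0.0],"twist":[0,0,0.044]},{"linear":[-0.498,-0.512,0.0],"twist":[0,0,0.044]},{"linear":[-0.498,-0.512,0.0],"twist":[0,0,0.044]},{"linear":[-0.498,-0.512,0.0],"twist":[0,0,0.044]},{"linear":[-0.498,-0.512,0.02],"twist":[0,0,0.044]},{"linear":[-0.498,-0.512,0.025],"twist":[0,0,0.044]},{"linear":[-0.498,-0.512,0.025],"twist":[0,0,0.044]},{"linear":[-0.498,-0.512,0.025],"twist":[0,0,0.044]}]}}

```text
time: 25.0
ee_pos: [441.4, -202.4, 188.2]
eef_rot: [0.727, 0.686, 0.0, 0.0]
wrist_force: [0.0, -0.3, -0.4]
opening: 87.8
finger_force: 0.0
```

```bash
python3 - <<'E'
from h import *
from cell import cams
delta((440.6,-203.2,76),np.pi/2-.06)
f=cams.grab_frame("wrist");b=cams.grab_frame("scene")
print("knob pred px",proj(f,[440.6,-203.2,124.4]))
im=np.hstack([cv2.resize(f["image"][90:380,130:420],(420,420)),cv2.resize(b["image"][180:380,160:340],(378,420))])
cv2.imwrite("pics/p7.png",im[:,:,::-1])
E
```

```text
t 25.0 pos [ 441.4 -202.4  188.2] lin [-0.0021, -0.0019, 0.2806] tw [0.0001, -0.0, 0.0008]
knob pred px [[281.43677657 243.48369301]]
```

View pics/p7.png

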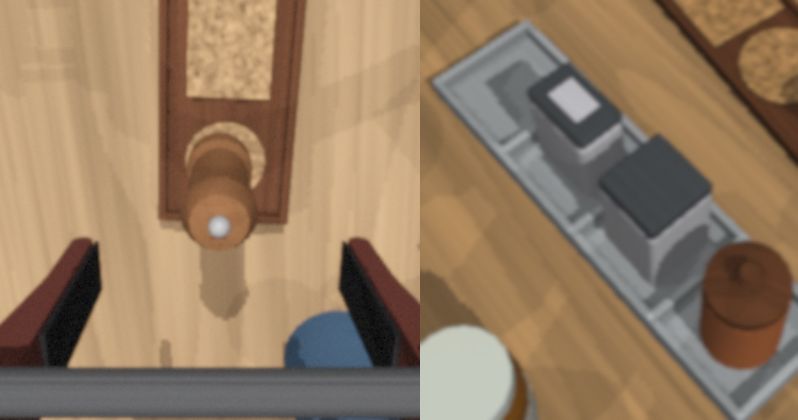

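The mill's knob is at (219,227), about 2 mm further out than predicted. It is centred between the fingers, and the three placed containers stand well in their bays.

Request:
{"method": "play_rows", "body": {"deltas": [{"linear":[-0.005,-0.002,0.08],"twist":[0,0,0]},{"linear":[-0.005,-0.002,0.16],"twist":[0,0,0]},{"linear":[-0.005,-0.002,0.22],"twist":[0,0,0]},{"linear":[-0.005,-0.002,0.26],"twist":[0,0,0]},{"linear":[-0.005,-0.002,0.278],"twist":[0,0,0]},{"linear":[-0.005,-0.002,0.278],"twist":[0,0,0]},{"linear":[-0.005,-0.002,0.278],"twist":[0,0,0]}]}}

```text
time: 25.8
ee_pos: [440.2, -205.1, 77.6]
eef_rot: [0.728, 0.686, 0.0, 0.0]
wrist_force: [-0.1, 0.5, 0.8]
opening: 88.1
finger_force: 0.0
```

Request:
{"method": "play_rows", "body": {"deltas": [{"linear":[0,0,0],"twist":[0,0,0]},{"linear":[0,0,0],"twist":[0,0,0]},{"linear":[0,0,0],"twist":[0,0,0]},{"linear":[0,0,0],"twist":[0,0,0]},{"linear":[0,0,0],"twist":[0,0,0]},{"linear":[0,0,0],"twist":[0,0,0]},{"linear":[0,0,0],"twist":[0,0,0]},{"linear":[0,0,0],"twist":[0,0,0]},{"linear":[0,0,0],"twist":[0,0,0]}], "grip": 1}}

```text
time: 26.7
ee_pos: [439.7, -205.1, 77.1]
eef_rot: [0.728, 0.686, 0.0, 0.0]
wrist_force: [0.5, -0.1, 0.2]
opening: 35.5
finger_force: 30.0
```

Request:
{"method": "play_rows", "body": {"deltas": [{"linear":[0,0,-0.02],"twist":[0,0,0]},{"linear":[0,0,-0.06],"twist":[0,0,0]},{"linear":[0,0,-0.12],"twist":[0,0,0]},{"linear":[0,0,-0.18],"twist":[0,0,0]},{"linear":[0,0,-0.24],"twist":[0,0,0]},{"linear":[0,0,-0.28],"twist":[0,0,0]},{"linear":[0,0,-0.3],"twist":[0,0,0]},{"linear":[0,0,-0.3],"twist":[0,0,0]}]}}

```text
time: 27.5
ee_pos: [439.9, -205.2, 198.1]
eef_rot: [0.728, 0.686, 0.0, 0.001]
wrist_force: [0.5, -0.0, -2.0]
opening: 36.2
finger_force: 30.0
```

```bash
python3 -c "
from h import *
delta((642.4,-80.4,195),np.pi/2+.028)"
```

```text
t 27.5 pos [ 439.9 -205.2  198.1] lin [0.3418, 0.4866, 0.0083] tw [0.0008, 0.0004, -0.044]
```

Request:
{"method": "play_rows", "body": {"deltas": [{"linear":[0.02,0.03,0],"twist":[0,0,-0.01]},{"linear":[0.06,0.085,0],"twist":[0,0,-0.02]},{"linear":[0.12,0.17,0],"twist":[0,0,-0.03]},{"linear":[0.18,0.256,0],"twist":[0,0,-0.044]},{"linear":[0.24,0.342,0],"twist":[0,0,-0.044]},{"linear":[0.29,0.413,0],"twist":[0,0,-0.044]},{"linear":[0.325,0.463,0],"twist":[0,0,-0.044]},{"linear":[0.342,0.487,0],"twist":[0,0,-0.044]},{"linear":[0.342,0.487,0],"twist":[0,0,-0.044]},{"linear":[0.342,0.487,0],"twist":[0,0,-0.044]}]}}

```text
time: 28.5
ee_pos: [641.1, -80.2, 196.0]
eef_rot: [0.697, 0.717, -0.001, -0.001]
wrist_force: [-0.1, -0.1, -2.2]
opening: 36.0
finger_force: 30.0
```

Request:
{"method": "play_rows", "body": {"deltas": [{"linear":[0,0,0.03],"twist":[0,0,0]},{"linear":[0,0,0.08],"twist":[0,0,0]},{"linear":[0,0,0.14],"twist":[0,0,0]},{"linear":[0,0,0.2],"twist":[0,0,0]},{"linear":[0,0,0.25],"twist":[0,0,0]},{"linear":[0,0,0.29],"twist":[0,0,0]},{"linear":[0,0,0.295],"twist":[0,0,0]},{"linear":[0,0,0.295],"twist":[0,0,0]}]}}

```text
time: 29.3
ee_pos: [641.8, -80.5, 78.8]
eef_rot: [0.697, 0.717, -0.0, -0.0]
wrist_force: [0.2, -0.1, -2.0]
opening: 35.6
finger_force: 30.0
```

Request:
{"method": "play_rows", "body": {"deltas": [{"linear":[0,0,0.003],"twist":[0,0,0]},{"linear":[0,0,0.006],"twist":[0,0,0]},{"linear":[0,0,0.008],"twist":[0,0,0]},{"linear":[0,0,0.0095],"twist":[0,0,0]},{"linear":[0,0,0.0105],"twist":[0,0,0]},{"linear":[0,0,0.0105],"twist":[0,0,0]}]}}

```text
time: 29.9
ee_pos: [642.2, -80.1, 74.9]
eef_rot: [0.697, 0.717, 0.0, 0.0]
wrist_force: [0.5, -0.8, -1.2]
opening: 35.5
finger_force: 30.0
```

Request:
{"method": "play_rows", "body": {"deltas": [{"linear":[0,0,0.001],"twist":[0,0,0]},{"linear":[0,0,0.002],"twist":[0,0,0]},{"linear":[0,0,0.002],"twist":[0,0,0]}]}}

```text
time: 30.2
ee_pos: [642.3, -80.2, 74.2]
eef_rot: [0.697, 0.717, 0.0, 0.0]
wrist_force: [-0.5, -0.1, 0.5]
opening: 35.4
finger_force: 30.0
```

Request:
{"method": "play_rows", "body": {"deltas": [{"linear":[0,0,0.001],"twist":[0,0,0]},{"linear":[0,0,0.0015],"twist":[0,0,0]},{"linear":[0,0,0.0015],"twist":[0,0,0]}]}}

```text
time: 30.5
ee_pos: [642.6, -80.2, 74.0]
eef_rot: [0.697, 0.717, 0.0, 0.0]
wrist_force: [0.1, -0.4, 4.6]
opening: 36.1
finger_force: 30.0
```

The force reads contact, so I release, rise and move clear of the rack.

Request:
{"method": "play_rows", "body": {"deltas": [{"linear":[0,0,0],"twist":[0,0,0]},{"linear":[0,0,0],"twist":[0,0,0]},{"linear":[0,0,0],"twist":[0,0,0]},{"linear":[0,0,0],"twist":[0,0,0]},{"linear":[0,0,0],"twist":[0,0,0]},{"linear":[0,0,0],"twist":[0,0,0]},{"linear":[0,0,-0.05],"twist":[0,0,0]},{"linear":[0,0,-0.15],"twist":[0,0,0]},{"linear":[0,0,-0.26],"twist":[0,0,0]},{"linear":[0,0,-0.37],"twist":[0,0,0]}], "grip": 0}}

```text
time: 31.5
ee_pos: [641.8, -80.1, 222.7]
eef_rot: [0.697, 0.717, -0.0, -0.0]
wrist_force: [1.1, -0.0, 0.1]
opening: 87.8
finger_force: 0.0
```

Request:
{"method": "play_rows", "body": {"deltas": [{"linear":[0,0,-0.25],"twist":[0,0,0]},{"linear":[0,0,-0.25],"twist":[0,0,0]},{"linear":[-0.2,-0.5,-0.25],"twist":[0,0,0]},{"linear":[-0.2,-0.5,-0.25],"twist":[0,0,0]},{"linear":[-0.2,-0.5,-0.25],"twist":[0,0,0]},{"linear":[-0.2,-0.5,-0.25],"twist":[0,0,0]},{"linear":[-0.2,-0.5,-0.25],"twist":[0,0,0]},{"linear":[-0.2,-0.5,-0.25],"twist":[0,0,0]},{"linear":[-0.2,-0.5,-0.25],"twist":[0,0,0]},{"linear":[-0.2,-0.5,-0.25],"twist":[0,0,0]}]}}

```text
time: 32.5
ee_pos: [446.0, -165.5, 321.6]
eef_rot: [0.697, 0.717, 0.0, 0.0]
wrist_force: [0.0, -0.7, -0.9]
opening: 87.8
finger_force: 0.0
```

```bash
python3 - <<'E'
from h import *
from cell import cams
f=cams.grab_frame("side");b=cams.grab_frame("scene")
im=np.hstack([cv2.resize(f["image"][80:330,160:410],(400,400)),cv2.resize(b["image"][80:400,150:470],(400,400))])
cv2.imwrite("pics/p8.png",im[:,:,::-1])
E
```

```text
(no output)
```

View pics/p8.png

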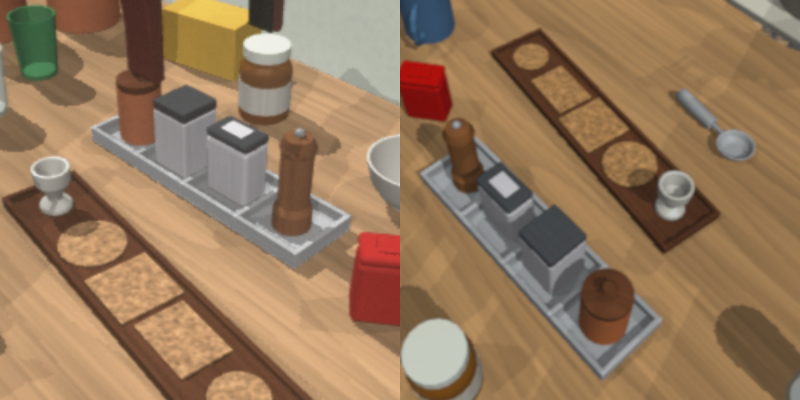

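All four containers stand upright in their bays in the original order, the egg cup is untouched, and the arm is clear.

```bash
python3 -c "
from cell import finish_job
print(finish_job())"
```

```text
the job is handed in; nothing more can be done
None
```

The job is handed in at about 33 s of the 102 s allowed: canister, square tin, oblong tin and mill stand upright in the four rack bays in their original left-to-right order, with the egg cup left where it was.

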